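Prise up the stuck lid of a component bin

TASK

The hinged lid of the black component bin is stuck tight: with the orange-handled pry bar set over the blue fulcrum and its tip under the lid's yellow-edged front lip, lever the lid up until its front edge has risen at least 12 mm. Do not touch the lid with the gripper. Then draw the bar out, lay it down flat on the green mat again without dropping it, and leave the other things on the bench where they are.

Things in the scene. Friction and masses are not known exactly. Their poses are not given: they have to be found in the camera images.
- station: Fixed station: aluminium base plate (235 x 210 x 8 mm) with fulcrum and black bin. Origin on the bench top straight under the fulcrum; +x points from fulcrum to bin (the way the tip goes in), z up. Here the bin's front wall is the plane x = 42 mm; bin 140 mm deep, 180 wide, top z = 79; the plate starts at x = -30 mm; fulcrum to wall is empty. Yaw within 0.25 rad of the bench's x.
- fulcrum: Blue fulcrum block with a steel cross rod (radius 8 mm) along the station's y; origin and axes as the station's. Rod top at z = 75 mm, x = 0. Two blue cheeks (24 mm long in x, tops at z = 92 mm) keep the bar from sliding sideways: the gap between them is y = -19 to +19 mm.
- fulcrum_top (a point): Middle of the top line of the steel fulcrum rod, 75 mm above the bench; axes as the station's.
- lid: Grey lid (186 mm wide, 164 mm from front edge to hinge, 8 mm thick), hinged along the bin's far top edge. Origin: middle of its front lower edge, at station x = 20 mm, z = 80 mm shut (starts 0 to 1.7 mm up). x points to the hinge. The front lip (yellow strip on top) overhangs the bin wall by 22 mm. Stuck: about 38 N up at the lip moves it, 10 to 12 N down on the bar's handle end; it stays where left.
- bar_mid (a point): Centre of the pry bar (200 mm long, about 300 g, flat underside), 10 mm above the underside, 100 mm from each end. x runs along it to the tip, z up as it lies flat on the mat at the start. Handle: orange, x = -100 to +4 mm, 22 mm wide (y), 20 mm high. Blade: bright steel, x = -5 to +100 mm, 24 mm wide, 8 mm thick, flush with the underside. Centre of mass about 14 mm tipward.
- bar_tip (a point): Middle of the blade's tip end, 4 mm above the underside; axes as bar_mid. When the bar is set over the fulcrum with the tip near the bin wall and let go, the handle sinks until the tip bears up against the lip; the bar then rests by itself, sloping 0 to 0.15 rad down to the tip.
- mat: Green mat, 300 mm (x) by 240 mm (y), 3 mm thick, fixed on the bench; origin at the centre of its underside.
- tag_a: White electronic label, 70 x 45 x 12 mm, lying on the mat beside the bar; origin at its underside. Bystander.
- tag_b: White electronic label, 70 x 45 x 12 mm, lying on the bench between mat and station; origin at its underside. Bystander.
- jar: Upright jar with blue cap, 52 mm across, 75 mm high, between mat and station farther out; origin at its underside. Bystander.
- reel: Blue component reel lying flat, 120 mm across, 16 mm high; origin at its underside. Bystander.
- driver: Screwdriver with red handle, about 200 mm long, lying on the bench at the right. Bystander.
Not all that is in view belongs to the job. There is more than one size of the part that bears bar_mid; the job needs the largest.

How it is judged:
On the way, in this order (a step that is already met when the one before it is completed fails the run):
1. the bar bears on the fulcrum and up against the lid's lip at once, the lid not yet lifted (contact force between bar and fulcrum above 3 N and contact force between bar and lid above 2 N and height (world z) of lid below 0.087 m), for 0.05 s.
2. the lid's front edge is levered up at least 10 mm while the bar still bears on the fulcrum and the lip (height (world z) of lid above 0.0905 m and contact force between bar and fulcrum above 3 N and contact force between bar and lid above 2 N), for 0.05 s.
At the end, for the whole second after the job is handed in: The lid's front edge stands at least 10 mm up (more than 90.5 mm above the bench); the bar lies flat and at rest on the mat (its centre and tip less than 22 mm above the bench, its centre within 120 mm in x and 110 mm in y of the mat's centre) (height (world z) of lid above 0.0905 m and x of bar_mid in the frame of mat between -0.12 and 0.12 m and y of bar_mid in the frame of mat between -0.11 and 0.11 m and height (world z) of each of bar_mid, bar_tip below 0.022 m and linear speed of bar below 0.02 m/s); the robot touches nothing.
It fails at once if the gripper or arm touches the lid (more than 1 N) (contact force between any of the fingers, the arm and lid above 1 N).
It fails at once if the bar is dropped: faster than 0.6 m/s within 40 mm of the bench (linear speed of bar above 0.6 m/s and height (world z) of bar_mid below 0.04 m).
It fails at once if a tag, the jar, the reel or the screwdriver is moved more than 25 mm (distance of any of tag_a, tag_b, jar, reel, driver from where it was at the start of the episode above 0.025 m).
It also fails if it takes over 72 s, if anything falls off the work surface, if the arm or the gripper's body presses on something with over 40 N, if the wrist force passes 120 N, or if a joint passes its speed limit or range.

ROBOT

A 7-joint arm with a two-finger parallel gripper is mounted at the origin on the work surface. World frame = base frame: x ahead of the robot, y to its left, z up, the work surface at z = 0. Lengths are in m, angles in rad, forces in N, time in s.
With the tool pointing down it reaches from about 0.4 to 0.925 m from the base axis. Payload 4.1 kg.
Tool frame: the origin (TCP) lies midway between the tips of the shut fingers; the grasp point (between the pads) lies 19 mm behind it; x points along the fingers, y is the direction in which the jaws open and shut, and the axes are right-handed (so a half turn about x gives the same grasp; the last joint's range is limited). The gripper opens to 85 mm and grips with 20 to 120 N. Pads are 22 mm wide; open, the fingers measure 114 mm over their backs; the gripper's body (76 mm by 85 mm) begins 54 mm behind the grasp point. The pads swing forward as they close: fully open they stand 13 mm farther back than shut.
Start: joints at [-1.37, 0.398, 0.045, 1.537, -0.019, 1.207, -0.051], TCP at [0.192, 0.621, 0.231] pointing down, gripper open.
Joint ranges: [-2.82, 2.82], [-0.49, 2.23], [-1.37, 1.46], [0, 2.46], [-1.36, 4.5], [0.23, 2], [-2.94, 2.94]. Speed limits (rad/s): [2.57, 2.57, 3.14, 3.14, 3.14, 3.14, 3.14].

INTERFACE

Orientations are given as a rotation vector (axis times angle).
In Python, from bench import sense, grab_frame, get_calibration, bot gives the robot as it stands.
- The arm moves only by the shell command python3 -m crank 'ROWS' [FORCE]. ROWS is JSON, a list of rows, each a list of 7 numbers: the opening, from -1 (shut) to 1 (fully open), then the shift along the tool's x, y, z in units of 25 mm (1.0 is 25 mm), then the turn, a rotation vector about the tool's x, y, z in rad. A call has 1 to 8 rows; each row shifts and turns the pose as measured when the row begins, along the tool's axes as they then stand; what a row does not reach is not made up. A row lasts 1/12 s, in which the tool goes at most 41.7 mm and 7.16 degrees, less where a joint would pass 70% of its speed; a pose out of reach is approached as far as the arm can. A call is refused whole if a number of a shift passes 1 or a number of a turn 0.125, either way. A call with a gripper value outside its range is refused whole. The fingers move at their own pace and stop on an object; FORCE is the grip in N (left out, the last holds). Time passes only in rows, so rows that do not move let the fingers close. It gives the time, the measured TCP pose, the force and the opening at its end, in the units of the state.
- sense(): the state, without advancing time (a new reading comes with each control period).
- grab_frame(name): name is "scene" or "top" or "wrist"; returns the picture (384x512x3 uint8, red, green, blue); there is no depth.
- get_calibration(name): a dict with "fx", "fy", "cx", "cy" (pixels), "k1" (the pictures are not rectified: a ray, as slopes to the right and down, at radius r is drawn at 1 + k1 r^2 times it, then the intrinsics apply), "eye" and "orientation" of the camera in the world. Camera axes: x right, y down, z forward; pixel columns grow to the right and rows downward; lengths in m; the calibration is good to about 2 mm. A picture is of the moment at which its call begins: read the wrist's pose just before it. get_calibration takes no time and is no camera call; for the wrist camera it gives the pose at the moment of the call.
- bot.hand_in(): hands the job in, once; it reports no verdict.
The state is a dict: "clock": time; "joints": joint angles; "qvel": joint speeds; "tau": joint torques, N m; "tcp_pos": TCP position; "tcp_rot": TCP orientation; "wrist_force": force on the tool from outside, world axes, zero at the start; "moment": the same for the moment, N m; "grip_width": opening from 0.0 (shut) to 1.0 (fully open).
Only numpy, scipy, OpenCV 4.12 (cv2) and the standard library are available. Lean on these libraries where they do the work, as an engineer would, in place of code of your own. Each camera call takes 0.05 s, during which the arm holds its last target.

## Working session

There is one attempt and no reset: what is moved stays moved. The work goes in short steps, Python scripts to look and compute and a shell command to move; the robot and the scene stay as the last step left them, time stands still between calls to the robot, and variables do not carry over. Pictures are saved under pics/ and viewed, and the job is handed in when it is done.

```bash
ls; mkdir -p pics; cat > h.py <<'E'
import numpy as np, cv2
from bench import sense, grab_frame, get_calibration, bot
from scipy.spatial.transform import Rotation as R
def rot(c):
    o=np.array(c["orientation"],float)
    return o if o.shape==(3,3) else R.from_rotvec(o).as_matrix()
def ray(c,u,v):
    K=np.array([[c["fx"],0,c["cx"]],[0,c["fy"],c["cy"]],[0,0,1.]])
    p=cv2.undistortPoints(np.array([[[u,v]]],float),K,np.array([c["k1"],0,0,0.]))[0,0]
    return np.array(c["eye"]),rot(c)@np.array([p[0],p[1],1.])
def onz(c,u,v,z):
    e,d=ray(c,u,v); return e+d*(z-e[2])/d[2]
def tri(c1,p1,c2,p2):
    e1,d1=ray(c1,*p1);e2,d2=ray(c2,*p2)
    s=np.linalg.lstsq(np.c_[d1,-d2],e2-e1,rcond=None)[0]
    a=e1+s[0]*d1;b=e2+s[1]*d2
    return (a+b)/2,np.linalg.norm(a-b)
def proj(c,P):
    K=np.array([[c["fx"],0,c["cx"]],[0,c["fy"],c["cy"]],[0,0,1.]])
    Rm=rot(c).T; return cv2.projectPoints(np.array(P,float).reshape(-1,3),cv2.Rodrigues(Rm)[0],-Rm@np.array(c["eye"]),K,np.array([c["k1"],0,0,0.]))[0][:,0]
def snap(n,f):
    c=get_calibration(n); im=grab_frame(n); cv2.imwrite(f"pics/{f}.png",im[:,:,::-1]); 
    import json; json.dump({k:np.array(v).tolist() for k,v in c.items()},open(f"pics/{f}.json","w")); return c,im
def load(f):
    import json; return json.load(open(f"pics/{f}.json")), cv2.imread(f"pics/{f}.png")[:,:,::-1]
E
python3 - <<'E'
from h import *
for n in("scene","top","wrist"):
    c,im=snap(n,n+"0"); print(c)
s=sense();print(s)
E
```

```text
pics
{'fx': 460.41407275767796, 'fy': 460.41407275767796, 'cx': 256.17604649627, 'cy': 193.35559696254515, 'k1': 0.033309503956802926, 'eye': array([1.04582861, 0.65350663, 1.53675131]), 'orientation': array([-0.88479891, -2.75129191,  0.75142279])}
{'fx': 438.2509361842285, 'fy': 438.2509361842285, 'cx': 266.18846159419047, 'cy': 189.9979660073274, 'k1': 0.020304326684687513, 'eye': array([ 0.37274551, -0.07159051,  1.41976974]), 'orientation': array([-2.13553771,  2.16241988, -0.14864476])}
{'fx': 343.6441423232632, 'fy': 343.6441423232632, 'cx': 256.6364853800353, 'cy': 190.02624949385074, 'k1': 0.018513671601654583, 'eye': array([0.12633856, 0.64107678, 0.37232444]), 'orientation': array([2.33845606, 1.72684296, 0.23950609])}
{'clock': 0.15, 'joints': array([-1.36999951,  0.39899056,  0.04506359,  1.53759606, -0.01870693,
        1.20690086, -0.05069105]), 'qvel': array([ 0.0015429 , -0.00186728, -0.00012497, -0.00500913,  0.00058823,
       -0.00127578,  0.00054748]), 'tau': array([ 2.53464714e-03, -4.75559270e+01,  1.36677012e+00, -2.54514223e+01,
        1.17153337e-02,  6.53314652e-03,  2.11964078e-06]), 'tcp_pos': array([0.19180252, 0.62054812, 0.23052054]), 'tcp_rot': array([ 0.23407197,  1.55808291, -0.23638576]), 'wrist_force': array([-0.03203404, -0.02685758, -0.36967484]), 'moment': array([ 0.01122253, -0.01849372, -0.03560649]), 'grip_width': 1.0015542162435627}
```

View pics/scene0.png

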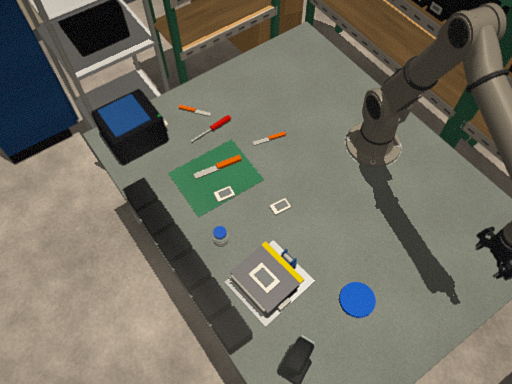

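View pics/top0.png

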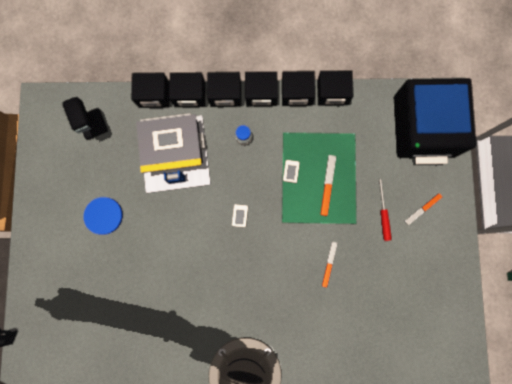

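View pics/wrist0.png

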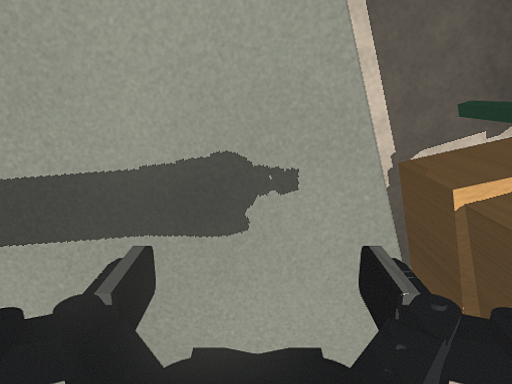

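The scene picture and the top picture show three orange-handled parts in the top view: A on the mat at about (328,185), B at (330,265) and C at (423,208). The station has its yellow lip at (170,165) and its blue fulcrum at (176,177). tag_a is at (291,171), tag_b at (240,215), the jar at (243,133), and +x points up in the image. I'll measure all three candidates and the station next.

```bash
python3 - <<'E'
from h import *
for f in("top0","scene0"):
    c,im=load(f); hsv=cv2.cvtColor(np.ascontiguousarray(im),cv2.COLOR_RGB2HSV)
    for nm,lo,hi,z in(("orange",(5,150,90),(17,255,255),.023),("yellow",(20,150,90),(32,255,255),.089),("blue",(100,100,40),(125,255,255),.09),("green",(70,100,30),(90,255,255),.003)):
        m=cv2.inRange(hsv,lo,hi); cs,_=cv2.findContours(m,cv2.RETR_EXTERNAL,cv2.CHAIN_APPROX_NONE)
        for k in cs:
            if cv2.contourArea(k)<25: continue
            P=np.array([onz(c,*p[0],z)[:2] for p in k]).astype(np.float32)
            r=cv2.minAreaRect(P); px=cv2.minAreaRect(k)[0]
            if abs(r[0][1])<.9 and 0<r[0][0]<1.2 and f=="top0" or nm!="blue": print(f,nm,np.round(px),np.round(r[0],4),np.round(np.array(r[1])*1000),round(r[2],1))
c,im=load("top0"); a=cv2.resize(im[120:300,270:450],None,fx=3,fy=3,interpolation=2)
b=cv2.resize(im[100:200,130:220],None,fx=5.4,fy=5.4,interpolation=2)[:540,:486]
cv2.imwrite("pics/c1.png",a[:,:,::-1]);cv2.imwrite("pics/c2.png",b[:,:,::-1])
c,im=load("scene0"); b=cv2.resize(im[230:330,220:320],None,fx=6,fy=6,interpolation=2)
cv2.imwrite("pics/c3.png",b[:,:,::-1])
E
```

```text
top0 orange [327. 275.] [ 0.2972 -0.2574] [16. 71.] 73.9
top0 orange [431. 202.] [ 0.5234 -0.5992] [16. 72.] 38.2
top0 orange [326. 199.] [ 0.5353 -0.2622] [ 23. 102.] 80.1
top0 yellow [171. 165.] [0.64   0.2211] [ 21. 187.] 6.9
top0 blue [103. 216.] [0.4873 0.4256] [114. 113.] 45.8
top0 blue [176. 179.] [0.5959 0.2051] [34. 48.] 42.5
top0 blue [243. 132.] [ 0.7424 -0.0015] [44. 45.] 89.6
top0 blue [442. 108.] [ 0.8107 -0.6248] [163. 174.] 0.0
top0 green [319. 178.] [ 0.6111 -0.2441] [235. 295.] 88.5
scene0 orange [228. 162.] [ 0.5394 -0.2589] [ 30. 102.] 79.1
scene0 orange [277. 135.] [ 0.3044 -0.2517] [20. 71.] 74.6
scene0 orange [186. 108.] [ 0.5308 -0.5949] [20. 71.] 38.5
scene0 yellow [283. 262.] [0.6401 0.2215] [ 20. 184.] 6.8
scene0 green [215. 176.] [ 0.6124 -0.2441] [235. 296.] 88.3
scene0 green [463. 120.] [-0.3931  0.1287] [320. 101.] 21.8
scene0 green [506.  32.] [-0.9614 -0.1233] [470.  52.] 39.5
scene0 green [310.  12.] [-0.3021 -0.7858] [171.  32.] 48.5
scene0 green [275.  18.] [-0.1307 -0.8508] [272.  35.] 51.1
scene0 green [176.  40.] [ 0.3398 -1.0145] [578.  40.] 67.3
```

View pics/c1.png

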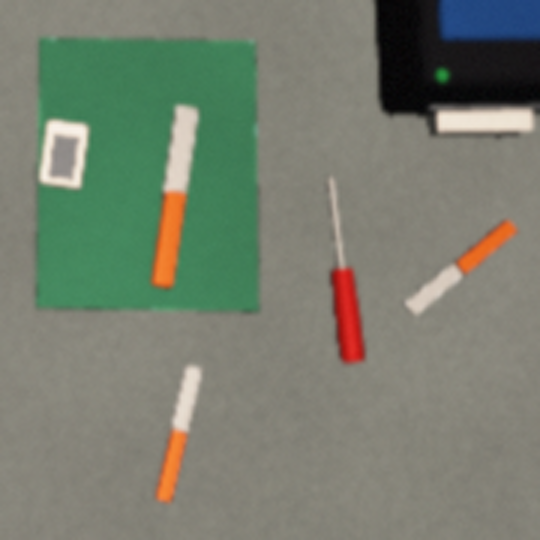

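View pics/c2.png

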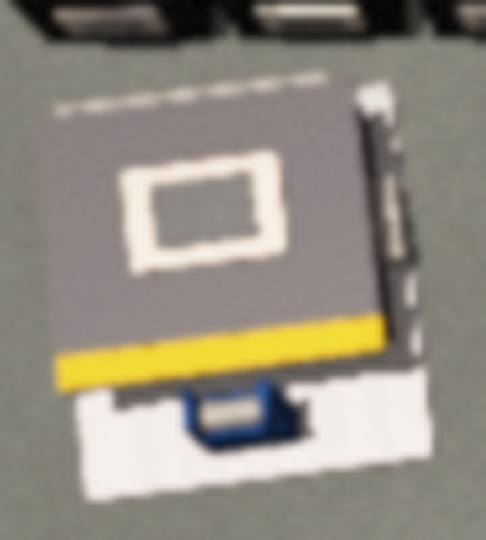

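View pics/c3.png

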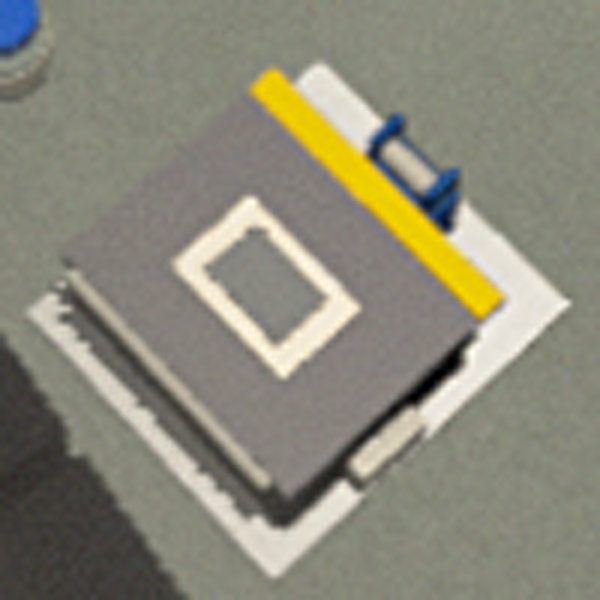

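c1 shows A, B and C side by side. A, on the mat at top pixel (326,199) for the handle, has a handle of 102 x 23 mm. B at (327,275) and C at (431,202) are both about 71 x 16 mm. A is the largest and matches the stated 104 x 22 mm, so A is the bar. c2 and c3 show the blue cheeks with the rod between them, at top (173,176) and scene (289,257).

I'll triangulate these, then plan the approach.

```bash
python3 - <<'E'
from h import *
ct,it=load("top0");cs,js=load("scene0")
print("rod",tri(ct,(173.0,176.1),cs,(288.7,257.5)))
# handle-top centre & tip via masks
def ends(c,im,zh):
    hsv=cv2.cvtColor(np.ascontiguousarray(im),cv2.COLOR_RGB2HSV)
    m=cv2.inRange(hsv,(5,150,90),(17,255,255));k=max(cv2.findContours(m,0,1)[0],key=cv2.contourArea)
    return cv2.minAreaRect(k)
print(tri(ct,ends(ct,it,0)[0],cs,ends(cs,js,0)[0]))
# yellow
def yc(c,im):
    hsv=cv2.cvtColor(np.ascontiguousarray(im),cv2.COLOR_RGB2HSV)
    m=cv2.inRange(hsv,(20,150,90),(32,255,255));k=max(cv2.findContours(m,0,1)[0],key=cv2.contourArea)
    return cv2.minAreaRect(k)[0]
print("yel",tri(ct,yc(ct,it),cs,yc(cs,js)))
s=sense();M=R.from_rotvec(s['tcp_rot']).as_matrix();print(M.round(3))
print(M@rot(load("wrist0")[0]) , M.T@(np.array(load("wrist0")[0]["eye"])-s['tcp_pos']))
E
```

```text
rod (array([0.60879518, 0.21872288, 0.0704107 ]), np.float64(0.0003046051750571526))
(array([ 0.53660838, -0.2639055 ,  0.0136825 ]), np.float64(0.001369330244500256))
yel (array([0.63983094, 0.22235795, 0.08669977]), np.float64(0.0016476653048258698))
[[-0.     0.295  0.955]
 [-0.001  0.955 -0.295]
 [-1.    -0.001  0.   ]]
[[ 0.28016945  0.17870885 -0.94316925]
 [ 0.9132075  -0.35247497  0.20448339]
 [-0.29590056 -0.91859923 -0.26195098]] [-1.41811310e-01  7.80183438e-05 -6.85918737e-02]
```

```bash
python3 -m crank '[[1,0,0,0.3,-0.12,0,0],[1,0,-0.7,1,0,0,0],[1,0,-0.7,1,0,0,0],[1,0,-0.7,1,0,0,0],[1,0,-0.7,1,0,0,0],[1,0,-0.7,1,0,0,0],[1,0,-0.7,1,0,0,0],[1,0,-0.7,1,0,0,0]]'
```

```text
clock: 0.82
tcp_pos: [0.3458, 0.4679, 0.2256]
tcp_rot: [0.118, 1.576, -0.124]
wrist_force: [-0.2, -0.6, 0.4]
grip_width: 0.999
```

```bash
for i in 1; do python3 -m crank '[[1,0,-1,0.45,0,0,0],[1,0,-1,0.45,0,0,0],[1,0,-1,0.45,0,0,0],[1,0,-1,0.45,0,0,0],[1,0,-1,0.45,0,0,0],[1,0,-1,0.45,0,0,0],[1,0,-1,0.45,0,0,0],[1,0,-1,0.45,0,0,0]]'; done; python3 -m crank '[[1,0,-1,0.45,0,0,0],[1,0,-1,0.45,0,0,0],[1,0,-1,0.45,0,0,0],[1,0,-1,0.45,0,0,0],[1,0,-1,0.45,0,0,0],[1,0,-1,0.45,0,0,0],[1,0,-1,0.45,0,0,0],[1,0,-1,0.45,0,0,0]]'; python3 -m crank '[[1,0,-1,0.4,0,0,0],[1,0,-1,0.4,0,0,0],[1,0,-1,0.4,0,0,0],[1,0,-1,0.4,0,0,0],[1,0,-1,0.4,0,0,0],[1,0,-1,0.4,0,0,0],[1,0,-1,0.4,0,0,0],[1,0,-1,0.4,0,0,0]]'
python3 - <<'E'
from h import *
c,im=snap("wrist","w1")
E
```

```text
clock: 1.48
tcp_pos: [0.4085, 0.2434, 0.2237]
tcp_rot: [0.12, 1.575, -0.13]
wrist_force: [0.4, 0.5, 0.8]
grip_width: 1.0
clock: 2.15
tcp_pos: [0.4651, 0.0198, 0.2235]
tcp_rot: [0.12, 1.577, -0.129]
wrist_force: [0.4, 0.3, -0.6]
grip_width: 0.997
clock: 2.82
tcp_pos: [0.512, -0.2007, 0.2231]
tcp_rot: [0.121, 1.578, -0.127]
wrist_force: [-0.3, -0.1, 0.1]
grip_width: 0.997
```

View pics/w1.png

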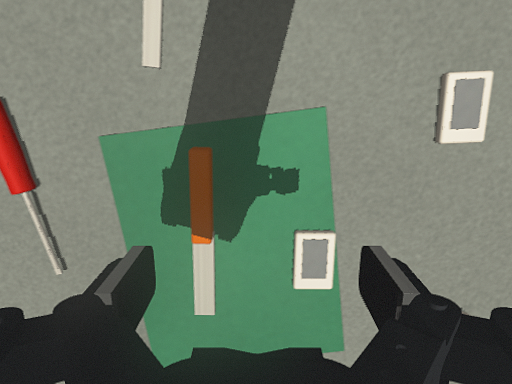

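The wrist view w1 shows the bar's handle from (200,149) to (203,243), with the tip at (204,315). tag_a is at (315,260).

```bash
cat >> h.py <<'E'
def bar(c,im,z=.023):
    hsv=cv2.cvtColor(np.ascontiguousarray(im),cv2.COLOR_RGB2HSV)
    m=cv2.inRange(hsv,(5,150,60),(17,255,255));k=max(cv2.findContours(m,0,1)[0],key=cv2.contourArea)
    P=np.array([onz(c,*p[0],z)[:2] for p in k]).astype(np.float32);return cv2.minAreaRect(k)[0],cv2.minAreaRect(P)
def delta(target,yaw=None):
    s=sense();M=R.from_rotvec(s['tcp_rot']).as_matrix();z=M[:,2]
    print("tcp",s['tcp_pos'].round(4),"yaw",np.degrees(np.arctan2(z[1],z[0])).round(2),"pitch",np.degrees(np.arcsin(z[2])).round(2),"units",(M.T@(np.array(target)-s['tcp_pos'])/.025).round(2))
E
python3 - <<'E'
from h import *
c,im=load("w1");p,r=bar(c,im);print(p,r)
ct,it=load("top0")
print(tri(c,p,ct,bar(ct,it)[0]))
for q in((295,231),(335,231),(296,289),(335,289)): print(onz(c,*q,.015).round(3))
for q in((193,315),(214,315)): print(onz(c,*q,.011).round(4))
delta([.53,-.262,.1])
E
```

```text
(200.83729553222656, 195.00376892089844) ((0.5366607904434204, -0.2640838027000427), (0.022791078314185143, 0.10402294248342514), 80.00537872314453)
(array([ 0.53419028, -0.26238101,  0.02672093]), np.float64(0.0016813727197040433))
[ 0.593 -0.172  0.015]
[ 0.6   -0.129  0.015]
[ 0.664 -0.18   0.015]
[ 0.671 -0.136  0.015]
[ 0.6819 -0.305   0.011 ]
[ 0.6857 -0.2804  0.011 ]
tcp [ 0.512  -0.2077  0.2236] yaw -9.41 pitch -0.43 units [ 4.96 -1.97  1.1 ]
```

```bash
python3 -m crank '[[1,0.9,-0.66,0.36,0.01,0.007,0],[1,0.9,-0.65,0.36,0,0,0],[1,0.9,-0.65,0.36,0,0,0],[1,0.9,0,0,0,0,0],[1,0.9,0,0,0,0,0],[1,0.4,0,0,0,0,0],[1,0,0,0,0,0,0]]'
python3 - <<'E'
from h import *
c,im=snap("wrist","w2");print(bar(c,im)); c1,i1=load("w1"); print(tri(c,bar(c,im)[0],c1,bar(c1,i1)[0]))
delta([.5296,-.2625,.005])
E
```

```text
clock: 3.45
tcp_pos: [0.5301, -0.2683, 0.0967]
tcp_rot: [0.133, 1.579, -0.151]
wrist_force: [0.5, -0.0, -0.7]
grip_width: 0.995
((265.0, 205.0), ((0.5363128781318665, -0.2647704482078552), (0.021472418680787086, 0.10288243740797043), 79.89054870605469))
(array([ 0.53518143, -0.26455716,  0.01908151]), np.float64(0.0012129964712305858))
tcp [ 0.5304 -0.2683  0.0976] yaw -10.35 pitch -0.61 units [ 3.7   0.27 -0.04]
```

View pics/w2.png

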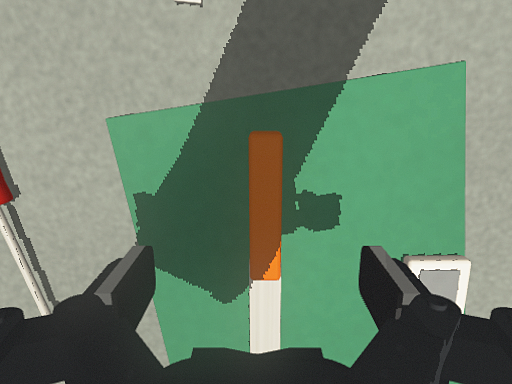

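w2 shows the handle between the open jaws, at (249-282, 131-280). I'll descend and grip.

```bash
python3 -m crank '[[1,0.8,0.2,-0.05,0,0.01,0],[1,0.8,0,0,0,0,0],[1,0.8,0,0,0,0,0],[1,0.8,0,0,0,0,0],[1,0.4,0,0,0,0,0],[1,0,0,0,0,0,0]]' 100
python3 - <<'E'
from h import *
delta([.5296,-.263,.006])
E
```

```text
clock: 4.0
tcp_pos: [0.5374, -0.2639, 0.0144]
tcp_rot: [0.128, 1.571, -0.148]
wrist_force: [-1.1, 1.1, 0.4]
grip_width: 1.0
tcp [ 0.5374 -0.2639  0.0144] yaw -10.08 pitch -0.18 units [ 0.34 -0.02 -0.31]
```

```bash
python3 -m crank '[[1,0.2,0,-0.3,0,0,0],[1,0.15,0,0,0,0,0],[1,0,0,0,0,0,0]]'
python3 - <<'E'
from h import *
delta([.5296,-.263,.006])
E
python3 -m crank '[[-1,0,0,0,0,0,0],[-1,0,0,0,0,0,0],[-1,0,0,0,0,0,0],[-1,0,0,0,0,0,0],[-1,0,0,0,0,0,0],[-1,0,0,0,0,0,0],[-1,0,0,0,0,0,0],[-1,0,0,0,0,0,0]]' 100
python3 - <<'E'
from h import *
delta([.5296,-.263,.006])
E
```

```text
clock: 4.25
tcp_pos: [0.532, -0.263, 0.0086]
tcp_rot: [0.126, 1.565, -0.148]
wrist_force: [0.4, 0.3, -0.0]
grip_width: 0.998
tcp [ 0.532  -0.263   0.0086] yaw -10.01 pitch 0.13 units [ 0.1  -0.02 -0.1 ]
clock: 4.92
tcp_pos: [0.5339, -0.2644, 0.0123]
tcp_rot: [0.126, 1.56, -0.15]
wrist_force: [0.7, -0.4, -0.4]
grip_width: 0.223
tcp [ 0.5339 -0.2644  0.0123] yaw -10.05 pitch 0.46 units [ 0.25  0.03 -0.18]
```

```bash
python3 -m crank '[[-0.2,0.02,0,0,0,0,0],[-0.2,0.02,0,0,0,0,0],[-0.2,0.2,0,-0.1,0,0,0],[-0.2,0.12,0,0,0,-0.005,0],[-0.2,0.03,0,0,0,0,0]]'
python3 - <<'E'
from h import *
delta([.532,-.263,.005]);print(sense()['grip_width'],sense()['wrist_force'])
E
```

```text
clock: 5.33
tcp_pos: [0.5323, -0.2642, 0.0025]
tcp_rot: [0.125, 1.553, -0.149]
wrist_force: [-1.8, 1.7, 13.2]
grip_width: 0.4
tcp [ 0.5323 -0.2642  0.0025] yaw -10.03 pitch 0.85 units [-0.1   0.04 -0.02]
0.4004093292994084 [-1.76600596  1.71976444 13.15592153]
```

```bash
python3 -m crank '[[-0.2,-0.12,0,0,0,0.015,0],[-1,0.01,0,0,0,0,0],[-1,0.02,0,0,0,0,0],[-1,0.02,0,0,0,0,0],[-1,0.02,0,0,0,0,0],[-1,0.02,0,0,0,0,0]]' 110
python3 - <<'E'
from h import *
delta([.532,-.263,.005]);print(sense()['grip_width'],sense()['wrist_force'])
E
```

```text
clock: 5.83
tcp_pos: [0.5322, -0.2642, 0.0055]
tcp_rot: [0.129, 1.566, -0.147]
wrist_force: [-0.9, 1.9, 6.0]
grip_width: 0.229
tcp [ 0.5322 -0.2642  0.0055] yaw -10.07 pitch 0.06 units [ 0.02  0.05 -0.01]
0.2288386179638966 [-0.90630163  1.88539722  6.04860018]
```

```bash
python3 -m crank '[[-1,-0.3,0,0,0,0,0],[-1,-0.6,0,0,0,0,0],[-1,-1,0,0,0,0,0],[-1,-1,0,0,0,0,0],[-1,-1,0,0,0,0,0],[-1,-1,0,0,0,0,0],[-1,-1,0,0,0,0,0],[-1,-0.7,0,0,0,0,0]]'
python3 - <<'E'
from h import *
c,im=snap("wrist","w3")
delta([.532,-.263,.005]);print(sense()['grip_width'],sense()['wrist_force'],sense()['moment'])
E
```

```text
clock: 6.5
tcp_pos: [0.521, -0.2571, 0.1658]
tcp_rot: [0.137, 1.596, -0.141]
wrist_force: [0.6, -0.8, -3.4]
grip_width: 0.229
tcp [ 0.5228 -0.2581  0.1688] yaw -10.11 pitch -1.35 units [ 6.54 -0.09  0.55]
0.23043041146445237 [ 1.05792348 -0.85353512 -0.40621168] [-0.02688472  0.04964204  0.01203944]
```

View pics/w3.png

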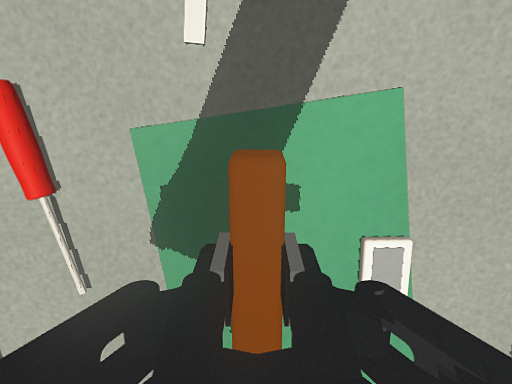

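The bar is lifted and held straight in w3, with its tail edge at (230-285,150). Next I'll work out the pre-insert pose.

```bash
cat >> h.py <<'E'
ST=np.array([.6094,.2182]);YAW=np.radians(6.9);GB=.152;GH=.0025
def go(L,c,th,bp=0.0,pr=True):
    # bp: bar pitch (tip down +) relative to the tool; th: bar slope tip-down
    Rz=R.from_euler('z',YAW).as_matrix()
    a=Rz@np.array([np.cos(th),0,-np.sin(th)]);n=Rz@np.array([np.sin(th),0,np.cos(th)])
    P=np.r_[ST,.067]+(.008+c+GH)*n-(GB-L)*a
    Mb=np.c_[-n,Rz@np.array([0,1,0]),a]
    M=Mb@R.from_euler('y',-bp).as_matrix()
    s=sense();T=R.from_rotvec(s['tcp_rot']).as_matrix()
    print("target",P.round(4),"now",s['tcp_pos'].round(4),"units",(T.T@(P-s['tcp_pos'])/.025).round(2),"turn",R.from_matrix(T.T@M).as_rotvec().round(3),"F",s['wrist_force'].round(1),"t",s['clock'])
E
python3 - <<'E'
from h import *
c,im=load("w3");s=sense()
# offset of tail in tool frame -> predicted pixels (uses rough pose)
M=R.from_rotvec(s['tcp_rot']).as_matrix()
c=get_calibration("wrist")
for z in(-.046,-.048,-.05):
  for x in(-.0175,-.0135):
    print(z,x,proj(c,[s['tcp_pos']+M@np.array([x,y,z]) for y in(-.011,.011)]).round(1).tolist())
go(-.04,.03,.3)
E
```

```text
-0.046 -0.0175 [[226.6, 155.9], [286.7, 155.9]]
-0.046 -0.0135 [[227.5, 154.0], [285.8, 154.0]]
-0.048 -0.0175 [[226.5, 150.4], [286.8, 150.5]]
-0.048 -0.0135 [[227.4, 148.7], [285.9, 148.8]]
-0.05 -0.0175 [[226.3, 145.0], [286.9, 145.0]]
-0.05 -0.0135 [[227.2, 143.4], [286.0, 143.4]]
target [0.4392 0.1976 0.1624] now [ 0.5228 -0.2581  0.1688] units [ 0.3  17.36 -6.48] turn [-0.295  0.274 -0.042] F [ 1.1 -0.9 -0.4] t 6.55
```

```bash
python3 -m crank '[[-1,-0.4,0.4,-0.2,0,0,0],[-1,-0.4,0.8,-0.4,0,0,0],[-1,-0.2,1,-0.5,0,0,0],[-1,-0.2,1,-0.5,0,0,0],[-1,0,1,-0.5,0,0,0],[-1,0,1,-0.5,0,0,0],[-1,0,1,-0.5,0,0,0],[-1,0,1,-0.5,0,0,0]]'
python3 -m crank '[[-1,0,1,-0.5,-0.05,0,0],[-1,0,1,-0.5,-0.05,0,0],[-1,0,1,-0.45,-0.05,0,0],[-1,0,1,-0.4,-0.05,0,0],[-1,0,1,-0.3,-0.05,0,0],[-1,0,1,-0.2,-0.04,0,0],[-1,0,1,-0.2,0,0,0],[-1,0,0.8,-0.2,0,0,0]]'
python3 - <<'E'
from h import *
go(-.04,.03,.3)
E
```

```text
clock: 7.22
tcp_pos: [0.4579, -0.0646, 0.1931]
tcp_rot: [0.143, 1.599, -0.158]
wrist_force: [0.1, 0.7, -3.0]
grip_width: 0.223
clock: 7.88
tcp_pos: [0.3779, 0.1421, 0.1843]
tcp_rot: [-0.095, 1.621, 0.087]
wrist_force: [0.7, 0.1, -2.4]
grip_width: 0.227
target [0.4392 0.1976 0.1624] now [0.3779 0.1421 0.1843] units [0.73 1.92 2.73] turn [-0.005  0.248  0.001] F [ 0.7  0.1 -2.4] t 7.8833
```

```bash
python3 -m crank '[[-1,-0.1,0.5,0.3,0,0.06,0],[-1,-0.3,0.5,0.3,0,0.08,0],[-1,-0.3,0.5,0.3,0,0.08,0],[-1,-0.3,0.4,0.3,0,0.08,0],[-1,-0.3,0,0.3,0,0.08,0],[-1,-0.3,0,0.3,0,0.06,0],[-1,0,0,0,0,0,0]]'
python3 - <<'E'
from h import *
go(-.05,.03,.5)
snap("scene","s1");snap("top","t1");snap("wrist","w4")
c,im=load("s1");b=cv2.resize(im[190:310,200:360],None,fx=5,fy=5,interpolation=2);cv2.imwrite("pics/s1c.png",b[:,:,::-1])
E
```

```text
clock: 8.47
tcp_pos: [0.4151, 0.2031, 0.2022]
tcp_rot: [-0.137, 2.095, 0.081]
wrist_force: [0.9, 1.2, -3.7]
grip_width: 0.226
target [0.4527 0.1992 0.1994] now [0.4151 0.2031 0.2022] units [-0.64 -0.35  1.33] turn [ 0.01  -0.028  0.004] F [ 0.9  1.2 -3.7] t 8.4667
```

View pics/s1c.png

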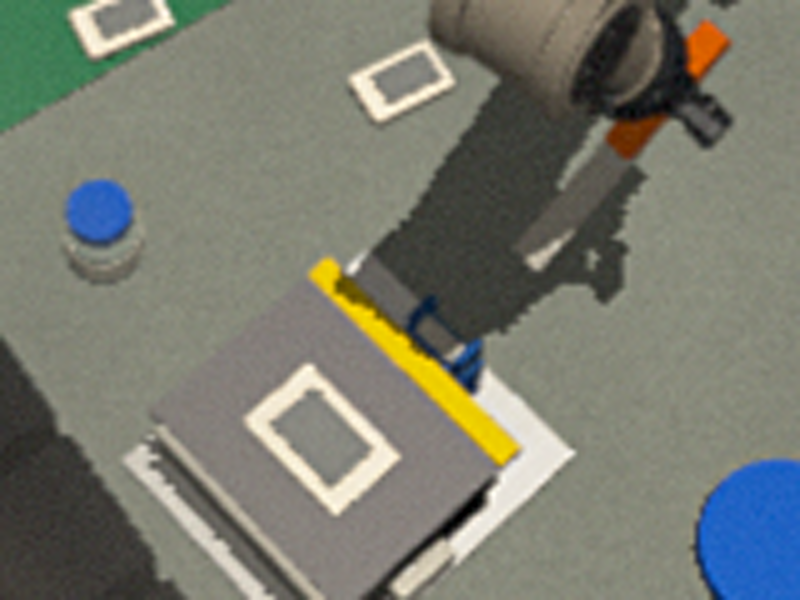

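View pics/t1.png

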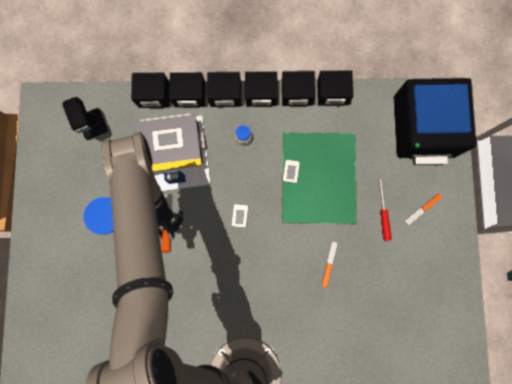

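View pics/w4.png

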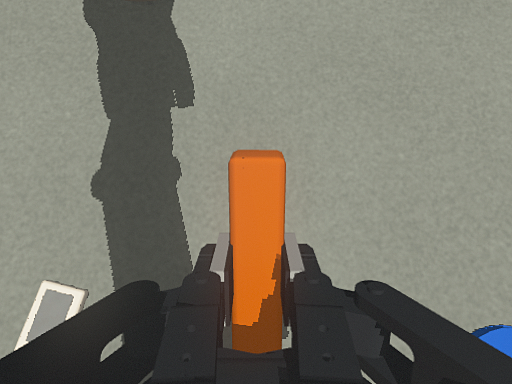

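```bash
python3 - <<'E'
from h import *
s=sense();M=R.from_rotvec(s['tcp_rot']).as_matrix();c,im=load("s1")
for bp in(-.1,-.05,0,.05,.1):
    B=M@R.from_euler('y',bp).as_matrix()
    pts=[s['tcp_pos']+B@np.array([x,y,z]) for x,y,z in((-.0055,-.012,.152),(-.0055,.012,.152),(-.0175,-.011,-.048),(-.0175,.011,-.048),(-.0175,-.011,.056),(-.0175,.011,.056))]
    print(bp,((proj(c,pts)-[200,190])*5).round(0).tolist())
b=cv2.resize(im[190:250,290:350],None,fx=10,fy=10,interpolation=2);cv2.imwrite("pics/s1d.png",b[:,:,::-1])
E
```

```text
-0.1 [[508.0, 236.0], [534.0, 260.0], [709.0, 7.0], [734.0, 28.0], [602.0, 126.0], [627.0, 147.0]]
-0.05 [[510.0, 238.0], [536.0, 262.0], [707.0, 7.0], [733.0, 28.0], [602.0, 127.0], [627.0, 149.0]]
0 [[513.0, 239.0], [539.0, 263.0], [706.0, 8.0], [731.0, 29.0], [602.0, 129.0], [627.0, 151.0]]
0.05 [[516.0, 239.0], [542.0, 263.0], [704.0, 8.0], [730.0, 29.0], [603.0, 130.0], [627.0, 152.0]]
0.1 [[520.0, 240.0], [545.0, 263.0], [702.0, 9.0], [728.0, 30.0], [603.0, 131.0], [628.0, 153.0]]
```

View pics/s1d.png

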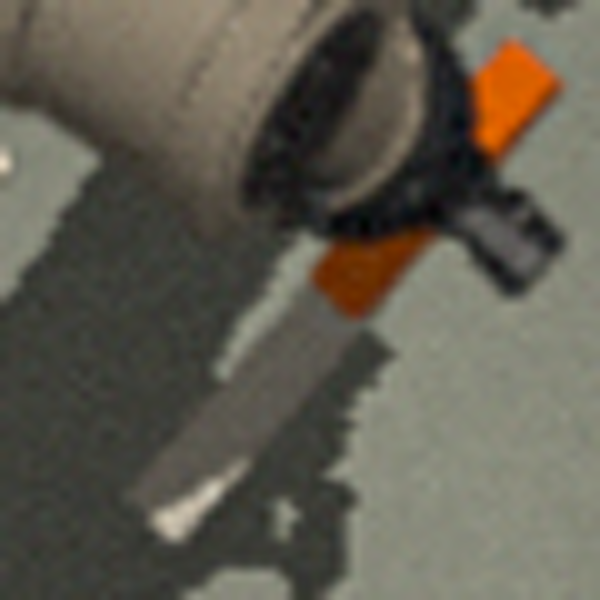

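```bash
python3 - <<'E'
from h import *
go(-.05,.03,.5)
snap("scene","s2");snap("top","t2")
s=sense();print(s['tcp_pos'],s['qvel'].round(3))
M=R.from_rotvec(s['tcp_rot']).as_matrix()
pts=[s['tcp_pos']+M@np.array([x,y,z]) for x,y,z in((-.0055,-.012,.152),(-.0055,.012,.152),(-.0175,-.011,-.048),(-.0175,.011,-.048),(-.0175,-.011,.056),(-.0175,.011,.056))]
c,im=load("s2");P=proj(c,pts);print(P.round(1).tolist())
b=cv2.resize(im[190:250,290:350],None,fx=10,fy=10,interpolation=2)[:,:,::-1].copy()
for p in P: cv2.circle(b,tuple(((p+.5-[290,190])*10).astype(int)),4,(255,0,255),-1)
c,im=load("t2");P=proj(c,pts);print(P.round(1).tolist())
e=cv2.resize(im[150:270,120:240],None,fx=5,fy=5,interpolation=2)[:,:,::-1].copy()
for p in P: cv2.circle(e,tuple(((p+.5-[120,150])*5).astype(int)),3,(255,0,255),-1)
cv2.imwrite("pics/cmp.png",np.hstack([b,e])[:, :1200][::1]); cv2.imwrite("pics/cmp.png",cv2.resize(np.hstack([b,e]),(800,400)))
E
```

```text
target [0.4527 0.1992 0.1994] now [0.4116 0.2022 0.204 ] units [-0.65 -0.34  1.49] turn [ 0.011 -0.028  0.003] F [-0.5 -0.6 -3.9] t 8.6167
[0.4113419  0.20234709 0.20516026] [-0.003 -0.015 -0.001 -0.003  0.001  0.004  0.002]
[[302.7, 237.6], [308.0, 242.4], [341.3, 191.3], [346.4, 195.5], [320.6, 215.6], [325.6, 219.9]]
[[171.6, 193.4], [163.5, 194.6], [169.5, 249.7], [161.2, 250.9], [169.9, 217.7], [162.1, 218.8]]
```

View pics/cmp.png

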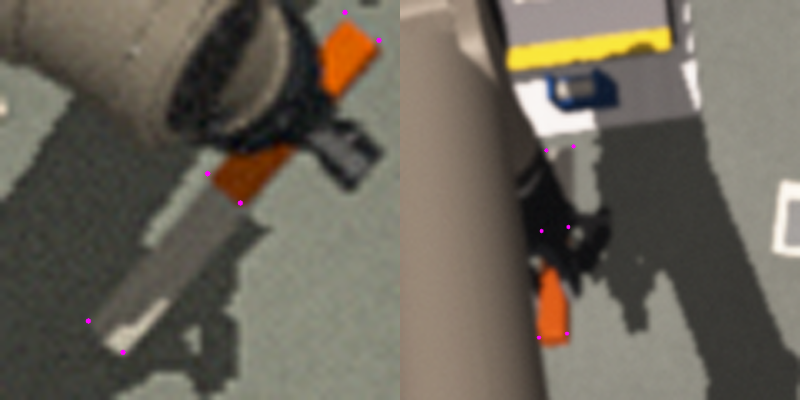

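```bash
python3 -m crank '[[-1,-0.2,-0.15,0.5,0.01,0.01,0],[-1,-0.2,-0.15,0.6,0,0.01,0],[-1,-0.1,0,0.4,0,0,0],[-1,0,0,0.2,0,0,0]]'
python3 - <<'E'
from h import *
go(-.03,.012,.55)
E
```

```text
clock: 9.05
tcp_pos: [0.4519, 0.2007, 0.197]
tcp_rot: [-0.131, 2.111, 0.079]
wrist_force: [-1.0, 0.3, -3.2]
grip_width: 0.23
target [0.467  0.201  0.1813] now [0.4519 0.2007 0.197 ] units [ 0.23 -0.07  0.84] turn [ 0.006  0.006 -0.   ] F [-1.   0.3 -3.2] t 9.05
```

```bash
python3 -m crank '[[-1,0.2,-0.05,0.4,0.006,0.006,0],[-1,0.05,0,0.4,0,0,0],[-1,0.05,0,0.4,0,0,0],[-1,0,0,0.3,0,0,0]]'
python3 - <<'E'
from h import *
go(.01,.006,.55)
E
```

```text
clock: 9.38
tcp_pos: [0.4802, 0.2038, 0.17]
tcp_rot: [-0.127, 2.117, 0.074]
wrist_force: [-0.5, -0.3, -2.9]
grip_width: 0.228
target [0.4978 0.2047 0.1553] now [0.4802 0.2038 0.17  ] units [ 0.14 -0.05  0.91] turn [ 0.002  0.001 -0.001] F [-0.5 -0.3 -2.9] t 9.3833
```

```bash
python3 -m crank '[[-1,0.1,-0.03,0.4,0,0,0],[-1,0.05,0,0.4,0,0,0],[-1,0,0,0.15,0,0,0]]'
python3 - <<'E'
from h import *
go(.01,.0,.55)
snap("scene","s3");snap("top","t3")
c,im=load("s3");b=cv2.resize(im[210:280,250:350],None,fx=8,fy=8,interpolation=2);cv2.imwrite("pics/s3c.png",b[:,:,::-1])
c,im=load("t3");b=cv2.resize(im[140:210,130:230],None,fx=8,fy=8,interpolation=2);cv2.imwrite("pics/t3c.png",b[:,:,::-1])
E
```

```text
clock: 9.63
tcp_pos: [0.5003, 0.2058, 0.1514]
tcp_rot: [-0.128, 2.118, 0.074]
wrist_force: [0.7, -0.3, -3.4]
grip_width: 0.226
target [0.4947 0.2043 0.1502] now [0.5003 0.2058 0.1514] units [ 0.16 -0.03 -0.17] turn [ 0.002 -0.    -0.001] F [ 0.7 -0.3 -3.4] t 9.6333
```

View pics/s3c.png

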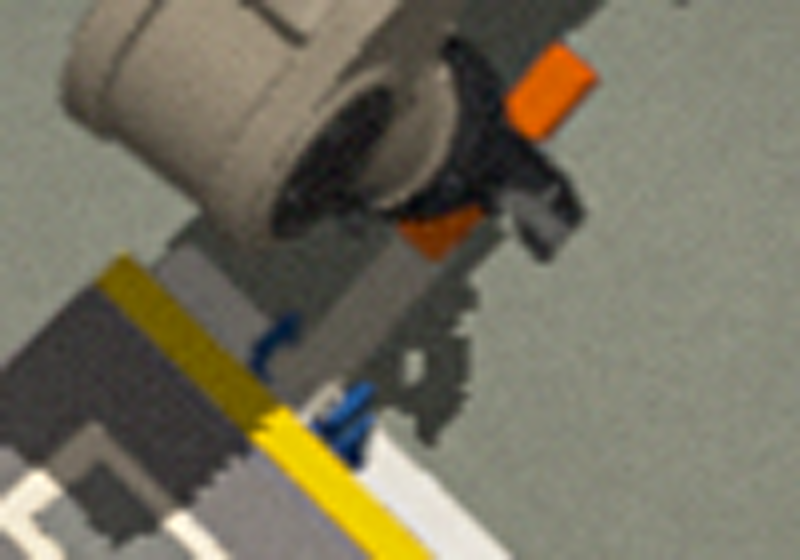

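View pics/t3c.png

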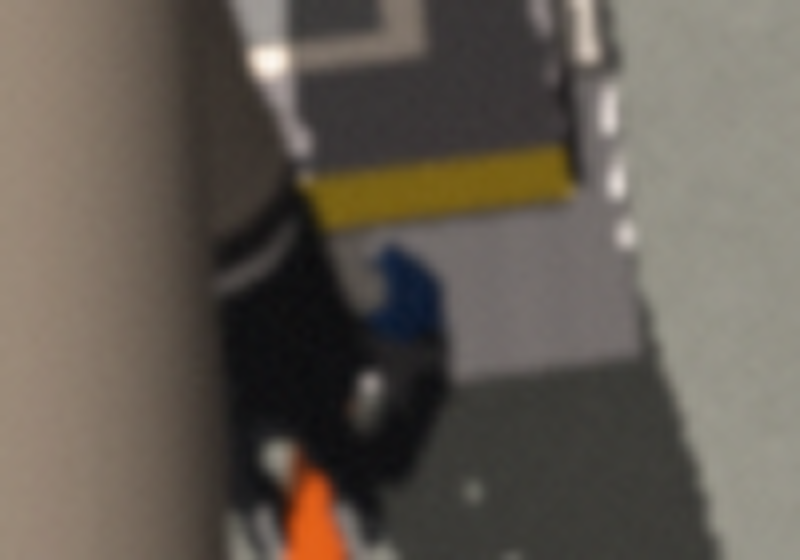

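```bash
python3 -m crank '[[-1,0.1,-0.02,0,0,0,0],[-1,0.1,0,0,0,0,0]]'
python3 -m crank '[[-1,0.1,0,0,0,0,0],[-1,0.1,0,0,0,0,0]]'
python3 - <<'E'
from h import *
go(.015,.0,.55)
E
```

```text
clock: 9.9
tcp_pos: [0.4977, 0.2049, 0.148]
tcp_rot: [-0.128, 2.118, 0.074]
wrist_force: [0.6, 0.6, -0.2]
grip_width: 0.229
clock: 10.07
tcp_pos: [0.4961, 0.2047, 0.1457]
tcp_rot: [-0.127, 2.114, 0.075]
wrist_force: [0.5, -0.5, 4.8]
grip_width: 0.225
target [0.4989 0.2048 0.1476] now [0.4961 0.2047 0.1457] units [-0.12 -0.01  0.06] turn [ 0.002  0.004 -0.002] F [ 0.5 -0.5  4.8] t 10.0667
```

Contact with the rod came within about 2 mm of the predicted height. I'll back off slightly and slide the tip in under the lip.

```bash
python3 -m crank '[[-1,-0.12,0,0.2,0,0.004,0],[-1,0,0,0.2,0,0,0],[-1,0,0,0.2,0,0,0]]'
python3 - <<'E'
from h import *
go(.033,.0,.55)
E
```

```text
clock: 10.32
tcp_pos: [0.5105, 0.2069, 0.1417]
tcp_rot: [-0.127, 2.117, 0.077]
wrist_force: [0.6, 0.1, -3.2]
grip_width: 0.227
target [0.5141 0.2067 0.1382] now [0.5105 0.2069 0.1417] units [ 0.05 -0.03  0.2 ] turn [ 0.004  0.001 -0.003] F [ 0.6  0.1 -3.2] t 10.3167
```

```bash
python3 -m crank '[[-1,0.02,-0.02,0.15,0,0,0],[-1,0.02,0,0.1,0,0,0]]'
python3 - <<'E'
from h import *
go(.034,.0,.55)
snap("scene","s4")
c,im=load("s4");b=cv2.resize(im[210:280,250:350],None,fx=8,fy=8,interpolation=2);cv2.imwrite("pics/s4c.png",b[:,:,::-1])
E
```

```text
clock: 10.48
tcp_pos: [0.516, 0.2072, 0.1364]
tcp_rot: [-0.127, 2.118, 0.077]
wrist_force: [-0.1, -0.3, 1.1]
grip_width: 0.226
target [0.515  0.2068 0.1376] now [0.516  0.2072 0.1364] units [-0.02 -0.01 -0.06] turn [ 0.004 -0.    -0.003] F [-0.1 -0.3  1.1] t 10.4833
```

View pics/s4c.png

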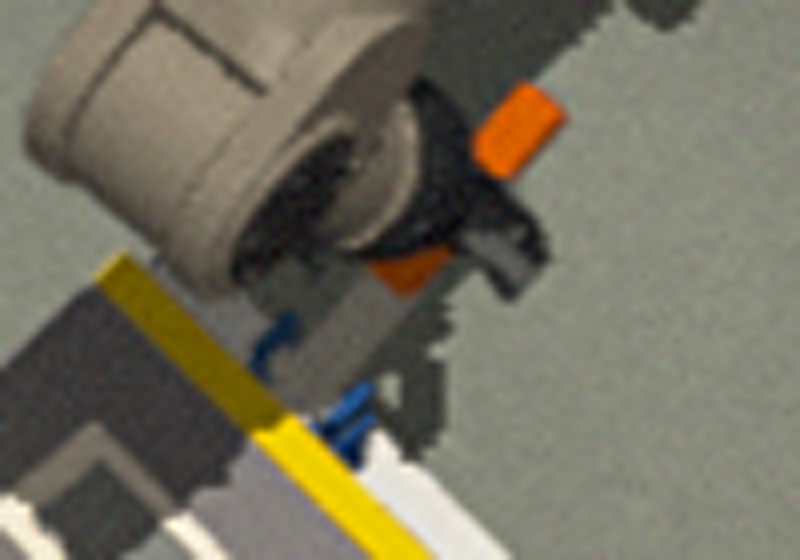

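The tip is under the lip in s4c, with no horizontal force. Next I'll rotate about the rod until it bears on the lip.

```bash
python3 -m crank '[[-1,0.35,0,-0.02,0,-0.08,0],[-1,0.35,0,-0.02,0,-0.08,0],[-1,0.35,0,-0.02,0,-0.08,0]]'
python3 - <<'E'
from h import *
go(.0355,.0,.31)
go(.0355,.0,.2)
E
```

```text
clock: 10.78
tcp_pos: [0.5121, 0.2064, 0.1173]
tcp_rot: [-0.107, 1.862, 0.088]
wrist_force: [-2.8, 3.8, 2.8]
grip_width: 0.228
target [0.5024 0.2053 0.1125] now [0.5121 0.2064 0.1173] units [ 0.29  0.   -0.32] turn [ 0.001  0.017 -0.006] F [-2.8  3.8  2.8] t 10.7833
target [0.4981 0.2047 0.1004] now [0.5121 0.2064 0.1173] units [ 0.81 -0.   -0.34] turn [ 0.    -0.093 -0.006] F [-2.8  3.8  2.8] t 10.7833
```

```bash
python3 -m crank '[[-1,0.15,0,-0.32,0,0.01,0],[-1,0.12,0,-0.05,0,0,0]]'
python3 - <<'E'
from h import *
go(.0355,.0,.31)
go(.0355,.0,.2)
E
```

```text
clock: 10.95
tcp_pos: [0.5034, 0.2056, 0.1173]
tcp_rot: [-0.105, 1.86, 0.091]
wrist_force: [2.0, -0.7, 4.6]
grip_width: 0.224
target [0.5024 0.2053 0.1125] now [0.5034 0.2056 0.1173] units [ 0.19 -0.01  0.02] turn [ 0.002  0.019 -0.008] F [ 2.  -0.7  4.6] t 10.95
target [0.4981 0.2047 0.1004] now [0.5034 0.2056 0.1173] units [ 0.71 -0.02 -0.01] turn [ 0.001 -0.091 -0.008] F [ 2.  -0.7  4.6] t 10.95
```

```bash
python3 -m crank '[[-1,0.35,0,0,0,-0.05,0],[-1,0.35,0,-0.1,0,-0.05,0]]'
python3 - <<'E'
from h import *
go(.0355,.0,.2)
E
```

```text
clock: 11.12
tcp_pos: [0.5015, 0.2052, 0.1028]
tcp_rot: [-0.097, 1.751, 0.094]
wrist_force: [0.2, 0.7, 4.7]
grip_width: 0.227
target [0.4981 0.2047 0.1004] now [0.5015 0.2052 0.1028] units [ 0.12 -0.   -0.12] turn [-0.001  0.018 -0.009] F [0.2 0.7 4.7] t 11.1167
```

```bash
python3 -m crank '[[-1,0.3,0,-0.12,0,-0.04,0],[-1,0.25,0,-0.04,0,-0.05,0]]'
python3 - <<'E'
from h import *
go(.0355,.0,.12)
E
```

```text
clock: 11.28
tcp_pos: [0.4992, 0.2052, 0.0912]
tcp_rot: [-0.089, 1.652, 0.097]
wrist_force: [-3.1, -0.7, 6.3]
grip_width: 0.23
target [0.4958 0.2045 0.0914] now [0.4992 0.2052 0.0912] units [ 0.   -0.01 -0.14] turn [-0.003  0.038 -0.01 ] F [-3.1 -0.7  6.3] t 11.2833
```

```bash
python3 -m crank '[[-1,0.18,0,-0.14,0,-0.02,0],[-1,0.18,0,-0.03,0,-0.03,0]]'
python3 - <<'E'
from h import *
go(.0355,.0,.05)
E
python3 -m crank '[[-1,0.18,0,-0.03,0,-0.03,0],[-1,0.18,0,-0.03,0,-0.03,0]]'
python3 - <<'E'
from h import *
go(.0355,.0,.0)
E
```

```text
clock: 11.45
tcp_pos: [0.4979, 0.2054, 0.0847]
tcp_rot: [-0.084, 1.593, 0.099]
wrist_force: [-6.7, -2.1, 13.7]
grip_width: 0.224
target [0.4944 0.2043 0.0833] now [0.4979 0.2054 0.0847] units [ 0.06 -0.03 -0.14] turn [-0.004  0.026 -0.012] F [-6.7 -2.1 13.7] t 11.45
clock: 11.62
tcp_pos: [0.4976, 0.2055, 0.0781]
tcp_rot: [-0.078, 1.532, 0.101]
wrist_force: [-4.6, -1.7, 15.7]
grip_width: 0.227
target [0.4937 0.2042 0.0775] now [0.4976 0.2055 0.0781] units [ 0.02 -0.03 -0.16] turn [-0.006  0.037 -0.012] F [-4.6 -1.7 15.7] t 11.6167
```

```bash
python3 -m crank '[[-1,0.2,0,-0.12,0,-0.03,0],[-1,0.22,0,-0.06,0,-0.04,0],[-1,0.22,0,-0.05,0,-0.04,0]]'
python3 - <<'E'
from h import *
go(.0355,.0,-.12)
E
python3 -m crank '[[-1,0.22,0,-0.05,0,-0.04,0],[-1,0.22,0,-0.05,0,-0.04,0]]'
python3 - <<'E'
from h import *
go(.0355,.0,-.18)
snap("scene","s5")
c,im=load("s5");b=cv2.resize(im[210:310,220:340],None,fx=6,fy=6,interpolation=2);cv2.imwrite("pics/s5c.png",b[:,:,::-1])
E
```

```text
clock: 11.87
tcp_pos: [0.4979, 0.2059, 0.0665]
tcp_rot: [-0.068, 1.416, 0.103]
wrist_force: [-3.2, -1.3, 14.5]
grip_width: 0.229
target [0.4933 0.2042 0.0635] now [0.4979 0.2059 0.0665] units [ 0.09 -0.05 -0.21] turn [-0.01   0.034 -0.013] F [-3.2 -1.3 14.5] t 11.8667
clock: 12.03
tcp_pos: [0.4989, 0.2063, 0.0572]
tcp_rot: [-0.061, 1.333, 0.104]
wrist_force: [-2.9, -2.1, 14.6]
grip_width: 0.227
target [0.4937 0.2042 0.0565] now [0.4989 0.2063 0.0572] units [-0.02 -0.06 -0.21] turn [-0.013  0.057 -0.013] F [-2.9 -2.1 14.6] t 12.0333
```

View pics/s5c.png

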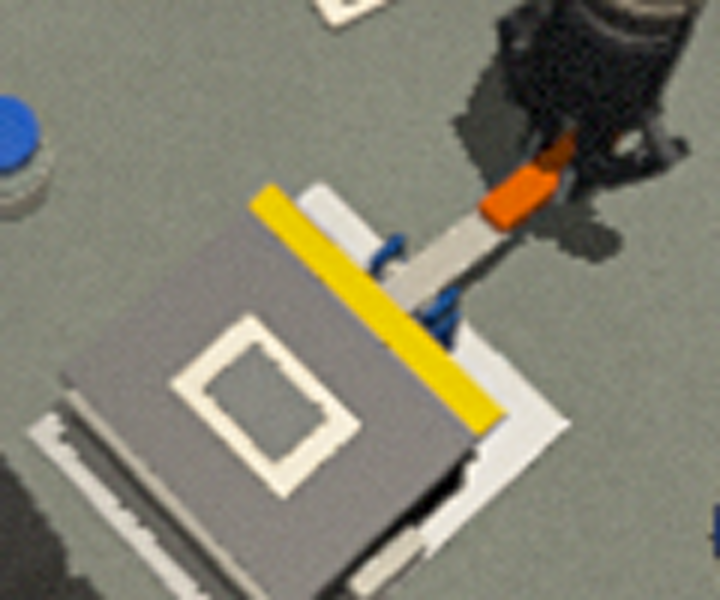

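```bash
python3 -m crank '[[-1,0.22,-0.04,-0.1,-0.005,-0.035,0],[-1,0.22,-0.02,-0.07,-0.005,-0.035,0],[-1,0.22,0,-0.06,0,-0.035,0]]'
python3 - <<'E'
from h import *
go(.0355,.0,-.3)
E
python3 -m crank '[[-1,0.22,0,-0.1,0,-0.035,0],[-1,0.2,0,-0.07,0,-0.03,0]]'
python3 - <<'E'
from h import *
go(.0355,.0,-.3)
snap("scene","s6");snap("top","t6")
E
python3 - <<'E'
from h import *
c,im=load("s6");b=cv2.resize(im[210:310,220:340],None,fx=6,fy=6,interpolation=2);cv2.imwrite("pics/s6c.png",b[:,:,::-1])
def yc(c,im):
    hsv=cv2.cvtColor(np.ascontiguousarray(im),cv2.COLOR_RGB2HSV)
    m=cv2.inRange(hsv,(20,150,50),(32,255,255));k=max(cv2.findContours(m,0,1)[0],key=cv2.contourArea)
    return cv2.minAreaRect(k)
for f in("scene0","s5","s6","top0","t6"): print(f,yc(*load(f)))
for a,b in(("top0","scene0"),("t6","s6")):
    A=load(a);B=load(b);print(tri(A[0],yc(*A)[0],B[0],yc(*B)[0]))
E
```

```text
clock: 12.33
tcp_pos: [0.502, 0.2063, 0.0429]
tcp_rot: [-0.058, 1.219, 0.113]
wrist_force: [-8.6, -3.2, 19.7]
grip_width: 0.225
target [0.4958 0.2045 0.0426] now [0.502  0.2063 0.0429] units [-0.08 -0.04 -0.24] turn [-0.008  0.051 -0.015] F [-8.6 -3.2 19.7] t 12.3333
clock: 12.5
tcp_pos: [0.5028, 0.2057, 0.0381]
tcp_rot: [-0.064, 1.199, 0.106]
wrist_force: [-4.6, -1.4, 17.3]
grip_width: 0.228
target [0.4958 0.2045 0.0426] now [0.5028 0.2057 0.0381] units [-0.27 -0.02 -0.2 ] turn [-0.006  0.071 -0.005] F [-4.6 -1.4 17.3] t 12.5
scene0 ((282.5000305175781, 261.5), (53.740108489990234, 5.656852722167969), 45.0)
s5 ((282.0000305175781, 261.0000305175781), (53.740108489990234, 5.656852722167969), 45.0)
s6 ((282.25006103515625, 260.2500305175781), (54.44721603393555, 5.656853675842285), 45.0)
top0 ((171.0222930908203, 165.17098999023438), (6.553184986114502, 61.048095703125), 82.56858825683594)
t6 ((169.966552734375, 163.74346923828125), (6.639410972595215, 62.2552604675293), 82.56858825683594)
(array([0.63983094, 0.22235795, 0.08669977]), np.float64(0.0016476653048258698))
(array([0.64162234, 0.22253421, 0.10055853]), np.float64(0.0014179862198719002))
```

View pics/s6c.png

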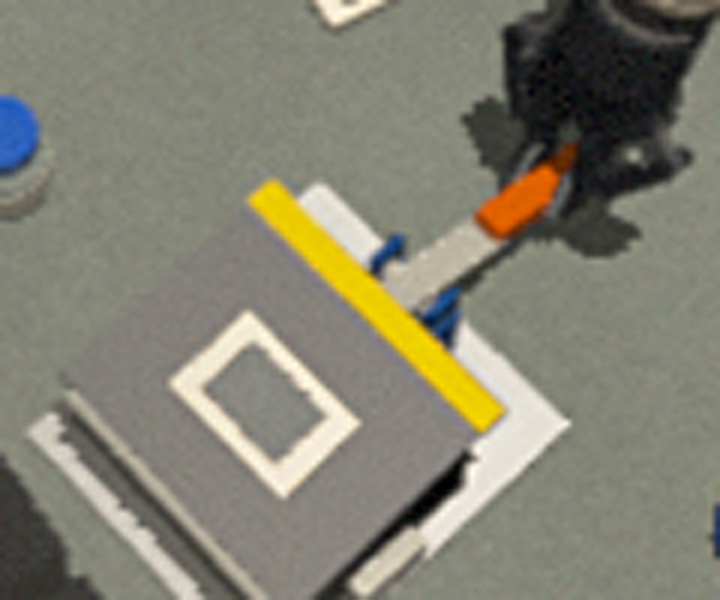

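```bash
python3 -m crank '[[-1,0.18,0,-0.12,0,-0.025,0],[-1,0.18,0,-0.07,0,-0.025,0]]'
python3 - <<'E'
from h import *
go(.0355,.0,-.3)
E
```

```text
clock: 12.77
tcp_pos: [0.5043, 0.2056, 0.0338]
tcp_rot: [-0.063, 1.17, 0.103]
wrist_force: [-11.2, -1.8, 21.0]
grip_width: 0.229
target [0.4958 0.2045 0.0426] now [0.5043 0.2056 0.0338] units [-0.46 -0.01 -0.18] turn [-0.008  0.1   -0.001] F [-11.2  -1.8  21. ] t 12.7667
```

```bash
python3 -m crank '[[-1,-0.25,0,-0.2,0,0.06,0],[-1,-0.3,0,-0.1,0,0.08,0],[-1,-0.35,0,0,0,0.08,0],[-1,-0.35,0,0,0,0.08,0],[-1,-0.35,0,0,0,0.08,0]]'
python3 - <<'E'
from h import *
go(.025,.003,.05)
E
```

```text
clock: 13.18
tcp_pos: [0.4883, 0.2057, 0.0739]
tcp_rot: [-0.092, 1.562, 0.099]
wrist_force: [0.2, -2.1, 5.4]
grip_width: 0.233
target [0.4841 0.203  0.0868] now [0.4883 0.2057 0.0739] units [-0.52 -0.08 -0.18] turn [ 0.001  0.057 -0.004] F [ 0.2 -2.1  5.4] t 13.1833
```

```bash
python3 -m crank '[[-1,-0.35,-0.05,-0.1,0,0.03,0],[-1,-0.25,-0.03,-0.1,0,0.03,0]]'
python3 - <<'E'
from h import *
go(.015,.004,.06)
snap("scene","s7");c,im=load("s7");b=cv2.resize(im[200:300,220:340],None,fx=6,fy=6,interpolation=2);cv2.imwrite("pics/s7c.png",b[:,:,::-1])
E
```

```text
clock: 13.35
tcp_pos: [0.4862, 0.2026, 0.0899]
tcp_rot: [-0.091, 1.631, 0.095]
wrist_force: [-0.5, -1.2, -3.1]
grip_width: 0.23
target [0.4745 0.2019 0.0897] now [0.4862 0.2026 0.0899] units [ 0.04  0.03 -0.47] turn [-0.003 -0.002 -0.006] F [-0.5 -1.2 -3.1] t 13.35
```

View pics/s7c.png

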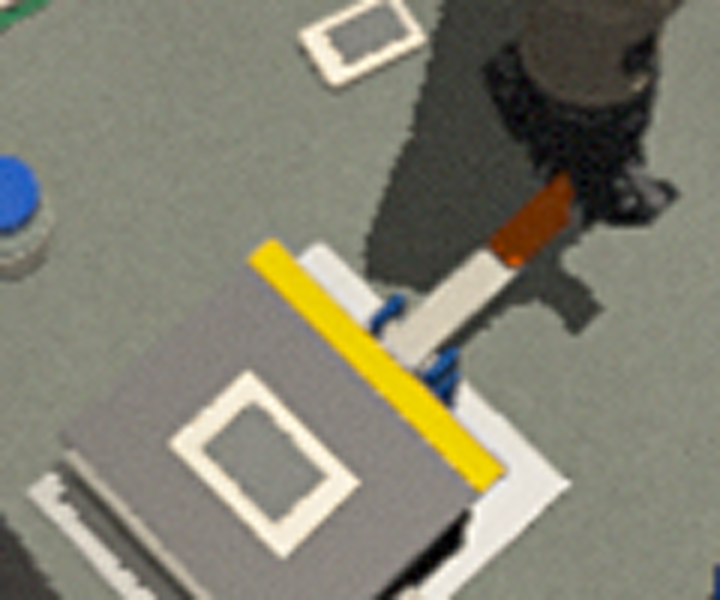

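```bash
python3 -m crank '[[-1,0,0,-0.5,0,0,0],[-1,0,0,-1,0,0,0],[-1,0,0,-1,0,0,0],[-1,-0.6,0,-0.8,0,0,0],[-1,-1,0,0,0,0,0],[-1,-1,0,0,0,0,0],[-1,-1,0,0,0,0,0],[-1,-0.5,0,0,0,0,0]]'
python3 - <<'E'
from h import *
snap("scene","s8");snap("top","t8")
delta([.532,-.264,.1])
def yc(c,im):
    hsv=cv2.cvtColor(np.ascontiguousarray(im),cv2.COLOR_RGB2HSV)
    m=cv2.inRange(hsv,(20,150,50),(32,255,255));k=max(cv2.findContours(m,0,1)[0],key=cv2.contourArea)
    return cv2.minAreaRect(k)
A=load("t8");B=load("s8");print(yc(*A),yc(*B),tri(A[0],yc(*A)[0],B[0],yc(*B)[0]))
c,im=load("s8");cv2.imwrite("pics/s8c.png",cv2.resize(im[160:310,200:400],None,fx=4,fy=4,interpolation=2)[:,:,::-1])
E
```

```text
clock: 14.07
tcp_pos: [0.39, 0.1845, 0.1851]
tcp_rot: [-0.104, 1.675, 0.08]
wrist_force: [1.0, 0.3, -2.1]
grip_width: 0.229
tcp [0.3907 0.1847 0.1847] yaw 6.57 pitch -6.05 units [  3.15 -18.45   3.9 ]
((169.58642578125, 163.66262817382812), (6.639410972595215, 62.03969192504883), 82.56858825683594) ((282.25006103515625, 260.2500305175781), (54.44721603393555, 5.656853675842285), 45.0) (array([0.64181148, 0.22317276, 0.1020079 ]), np.float64(0.0008187979509259481))
```

View pics/s8c.png

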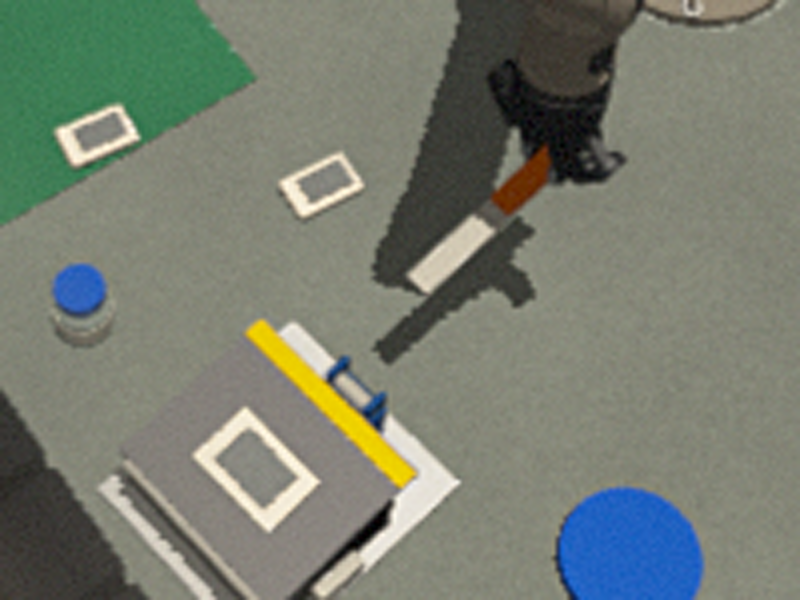

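The bar is out and held. The lid strip's two-view height is now 102 mm against 87 mm at the start. I'll carry the bar back over the mat.

```bash
python3 -m crank '[[-1,0,-0.5,0,0.04,-0.03,0],[-1,0,-0.9,0.1,0.05,-0.04,0],[-1,0,-1,0.2,0.05,-0.035,0],[-1,0,-1,0.3,0.05,0,0],[-1,0,-1,0.3,0.05,0,0],[-1,0,-1,0.4,0.05,0,0],[-1,0,-1,0.45,0,0,0],[-1,0,-1,0.45,0,0,0]]'
python3 -m crank '[[-1,0,-1,0.4,0,0,0],[-1,0,-1,0.4,0,0,0],[-1,0,-1,0.4,0,0,0],[-1,0,-1,0.4,0,0,0],[-1,0,-1,0.4,0,0,0],[-1,0,-1,0.4,0,0,0],[-1,0,-1,0.4,0,0,0],[-1,0,-0.8,0.3,0,0,0]]'
python3 - <<'E'
from h import *
delta([.53,-.264,.1]);print(sense()['wrist_force'])
E
```

```text
clock: 14.83
tcp_pos: [0.4167, -0.0073, 0.1698]
tcp_rot: [0.116, 1.594, -0.152]
wrist_force: [0.7, 0.5, -2.7]
grip_width: 0.225
clock: 15.5
tcp_pos: [0.4412, -0.219, 0.1515]
tcp_rot: [0.118, 1.637, -0.15]
wrist_force: [0.3, 0.5, -2.8]
grip_width: 0.23
tcp [ 0.4412 -0.219   0.1515] yaw -9.74 pitch -3.93 units [ 1.83 -1.12  3.94]
[ 0.27887083  0.53750569 -2.78153467]
```

```bash
python3 -m crank '[[-1,0,-0.4,0.8,0,-0.03,0],[-1,0,-0.4,0.8,0,-0.03,0],[-1,0,-0.3,0.8,0,0,0],[-1,0,0,0.8,0,0,0],[-1,0.2,0,0.5,0,0,0],[-1,0.5,0,0,0,0,0]]'
python3 - <<'E'
from h import *
snap("scene","s9");snap("wrist","w9")
delta([.53,-.264,.1]);s=sense();print(s['wrist_force'])
c,im=load("s9");M=R.from_rotvec(s['tcp_rot']).as_matrix()
for bp in (-.1,0,.1,.2):
    B=M@R.from_euler('y',bp).as_matrix()
    print(bp,((proj(c,[s['tcp_pos']+B@np.array(p) for p in((-.0055,-.012,.152),(-.0055,.012,.152),(-.0175,-.011,-.048),(-.0175,.011,-.048),(-.0175,.011,.056))])-[180,130])*8).round(0).tolist())
cv2.imwrite("pics/s9c.png",cv2.resize(im[130:205,180:280],None,fx=8,fy=8,interpolation=2)[:,:,::-1])
E
```

```text
clock: 16.0
tcp_pos: [0.5219, -0.2673, 0.1185]
tcp_rot: [0.121, 1.593, -0.157]
wrist_force: [0.2, -0.6, -2.8]
grip_width: 0.233
tcp [ 0.5166 -0.2654  0.1153] yaw -10.13 pitch -2.06 units [0.59 0.16 0.54]
[-0.62765932  0.84511108 -3.60995583]
-0.1 [[100.0, 187.0], [119.0, 225.0], [491.0, 41.0], [511.0, 74.0], [309.0, 143.0]]
0 [[102.0, 205.0], [121.0, 244.0], [488.0, 36.0], [507.0, 70.0], [306.0, 151.0]]
0.1 [[107.0, 223.0], [126.0, 261.0], [484.0, 31.0], [503.0, 66.0], [305.0, 159.0]]
0.2 [[115.0, 239.0], [134.0, 277.0], [478.0, 28.0], [498.0, 62.0], [304.0, 167.0]]
```

View pics/s9c.png

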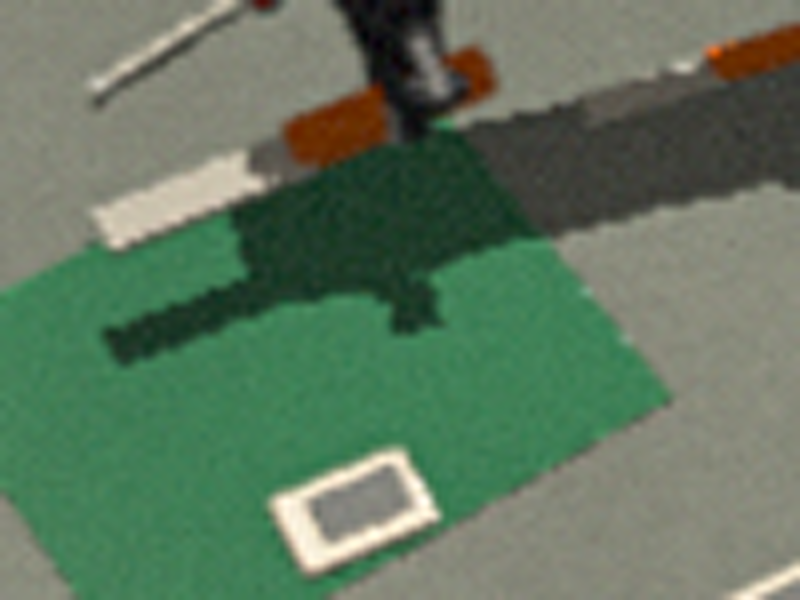

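View pics/w9.png

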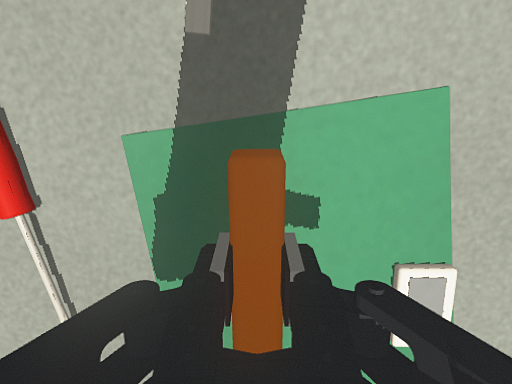

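```bash
python3 -m crank '[[-1,0.8,0.1,0.2,0,-0.02,0],[-1,0.8,0.05,0.2,0,-0.02,0],[-1,0.8,0,0.1,0,0,0],[-1,0.6,0,0,0,0,0],[-1,0.3,0,0,0,0,0],[-1,0.1,0,0,0,0,0]]'
python3 - <<'E'
from h import *
delta([.53,-.264,.006]);s=sense();print(s['wrist_force'])
E
```

```text
clock: 16.6
tcp_pos: [0.5243, -0.2616, 0.0239]
tcp_rot: [0.12, 1.571, -0.152]
wrist_force: [-0.3, 0.7, -3.0]
grip_width: 0.228
tcp [ 0.5243 -0.2616  0.0239] yaw -9.9 pitch -0.17 units [ 0.72 -0.04  0.24]
[-0.31650701  0.70854496 -2.98594577]
```

```bash
python3 -m crank '[[-1,0.3,0,0,0,0,0],[-1,0.2,0,0,0,0,0]]'; python3 -m crank '[[-1,0.12,0,0,0,0,0],[-1,0.08,0,0,0,0,0]]'
python3 - <<'E'
from h import *
delta([.53,-.264,.006]);s=sense();print(s['wrist_force'],s['moment'])
E
```

```text
clock: 16.77
tcp_pos: [0.5241, -0.2615, 0.0112]
tcp_rot: [0.119, 1.571, -0.152]
wrist_force: [-0.4, -0.2, -3.1]
grip_width: 0.226
clock: 16.93
tcp_pos: [0.5242, -0.2617, 0.0061]
tcp_rot: [0.119, 1.571, -0.152]
wrist_force: [-1.8, -0.4, -0.8]
grip_width: 0.225
tcp [ 0.5242 -0.2617  0.0061] yaw -9.88 pitch -0.14 units [ 0.01 -0.05  0.24]
[-1.7691557  -0.38604236 -0.80636507] [0.07157519 0.14944705 0.03640578]
```

```bash
python3 -m crank '[[-1,0.06,0,0,0,0,0],[-1,0.03,0,0,0,0,0]]'; python3 -m crank '[[-0.3,0.01,0,0,0,0,0],[0.0,-0.02,0,0,0,0,0],[0.4,-0.02,0,0,0,0,0],[0.4,-0.02,0,0,0,0,0]]'
python3 - <<'E'
from h import *
delta([.53,-.264,.006]);s=sense();print(s['wrist_force'],s['moment'])
E
python3 -m crank '[[0.4,-0.3,0,0,0,0,0],[0.4,-0.6,0,0,0,0,0],[0.4,-0.9,0,0,0,0,0],[0.4,-0.9,0,0,0,0,0],[0.4,-0.9,0,0,0,0,0],[0.4,-0.9,0,0,0,0,0],[0.4,-0.9,0,0,0,0,0],[0.4,-0.9,0,-0.3,0,0,0]]'
python3 - <<'E'
from h import *
c,im=snap("wrist","w10");snap("scene","s10");snap("top","t10");print(bar(c,im))
cv2.imwrite("pics/s10c.png",cv2.resize(load("s10")[1][130:320,180:390],None,fx=3,fy=3,interpolation=2)[:,:,::-1])
def yc(c,im):
    hsv=cv2.cvtColor(np.ascontiguousarray(im),cv2.COLOR_RGB2HSV)
    m=cv2.inRange(hsv,(20,150,50),(32,255,255));k=max(cv2.findContours(m,0,1)[0],key=cv2.contourArea)
    return cv2.minAreaRect(k)
A=load("t10");B=load("s10");print(yc(*A)[0],yc(*B)[0],tri(A[0],yc(*A)[0],B[0],yc(*B)[0]));delta([0,0,0])
print(tri(c,bar(c,im)[0],B[0],bar(*B)[0]))
E
```

```text
clock: 17.1
tcp_pos: [0.5246, -0.262, 0.0053]
tcp_rot: [0.119, 1.57, -0.152]
wrist_force: [-3.1, 2.1, 0.9]
grip_width: 0.226
clock: 17.43
tcp_pos: [0.5286, -0.2638, 0.0095]
tcp_rot: [0.117, 1.561, -0.154]
wrist_force: [-0.3, -0.3, 0.7]
grip_width: 0.699
tcp [ 0.5286 -0.2638  0.0095] yaw -9.9 pitch 0.45 units [0.14 0.   0.06]
[-0.26737523 -0.28618012  0.73281679] [ 0.01417214 -0.05589691 -0.0619222 ]
clock: 18.1
tcp_pos: [0.52, -0.2578, 0.1733]
tcp_rot: [0.118, 1.564, -0.153]
wrist_force: [0.4, 0.4, 1.2]
grip_width: 0.7
((256.5, 180.5), ((0.5285595059394836, -0.2625446617603302), (0.021553512662649155, 0.10265584290027618), 80.65814208984375))
(169.58497619628906, 163.65565490722656) (282.25006103515625, 260.2500305175781) (array([0.64182337, 0.22317615, 0.10203361]), np.float64(0.0008314807959177162))
tcp [ 0.52   -0.2586  0.1742] yaw -9.94 pitch 0.42 units [  6.65   6.75 -22.32]
(array([ 0.52913183, -0.26317417,  0.01142232]), np.float64(0.00020481061070619068))
```

View pics/s10c.png

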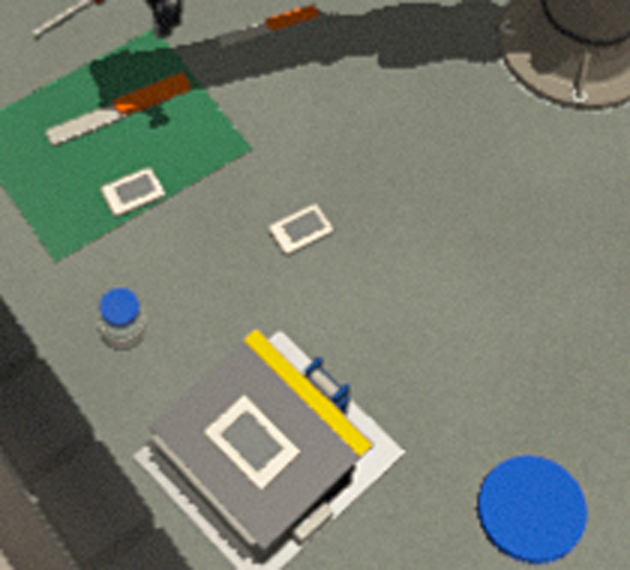

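View pics/w10.png

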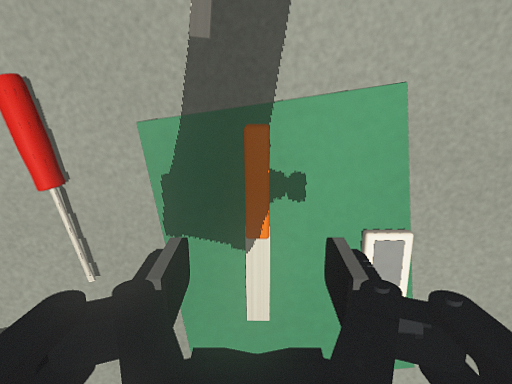

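View pics/t10.png

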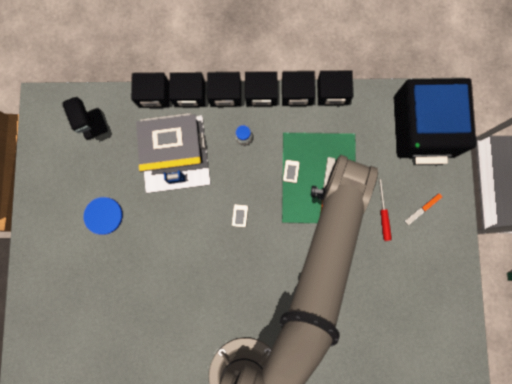

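The bar lies flat on the mat, with its centre about (-36,-27) mm from the mat's centre. The lid strip is still raised, the bystanders are in place and the gripper is clear, so I'm handing in.

```bash
python3 -c "
from bench import bot
print(bot.hand_in())"
```

```text
the job is handed in; nothing more can be done
None
```

I levered the lid up with the large bar, drew the bar out, laid it back on the mat and handed the job in at about 18 s of the 72 s allowed. No verdict came back, so what follows rests on my own last checks.

**What I did:** I gripped the bar on the mat; of the three orange-handled parts it is the largest, with a 104 x 22 mm handle. I slid its tip over the rod and under the lip, rotated it about the rod to lift the lid, then withdrew it and set it down by feel.

**Last checks:**
- **Lid:** the two-view height of the yellow strip went from 87 mm to 102 mm, a rise of about 15 mm. It read the same right after the bar was drawn out and again just before hand-in. From the arm's pose I estimated a rise of about 17 mm. Both are above the 12 mm asked.
- **Bar:** its centre lies about 36 mm in x and 27 mm in y from the mat's centre, well inside the limits. It looked flat in the wrist and scene views.
- **Other things:** the tags, jar, reel and screwdriver looked unmoved in the pictures; I did not measure them again. The gripper was clear, with the tool tip at about 174 mm height.

**Disagreements:**
- **Bar height:** the last two-view height of the handle's visible centre read 11 mm, against 23 mm for its top face. Earlier readings of the same point scattered from 14 to 27 mm.
- **Scene camera:** while the bar was held, it appeared there about 1 px (roughly 4 mm) from where the arm's pose predicted.
- **Tip against the bin wall:** the tip seems to have pressed lightly on the bin's front wall while levering, with up to about 11 N of horizontal force. This is well under the limits.

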